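Try the fit of a paper-drill bit in its taper socket and drift it out

TASK

Try the fresh square-bodied drill bit in the spindle socket: take it from the wooden rack, put its tapered shank in the socket and press it lightly while twisting until the tang drops in, then push it fully home with its collar down on the rim, and let go. Then drive the steel wedge along the table through the slot at the foot of the socket until the full thickness of the wedge has pushed the bit up loose, and leave the wedge in the slot and the bit standing in the socket. Never press the bit hard into the socket, and leave everything else where it is.

Things in the scene. Friction and masses are not known exactly. Their poses are not given: they have to be found in the camera images.
- bit_grip (a point): The bit to try: plain steel, 130 mm tall, 300 g, shank down in the rack, the only one with a square body. Point: centre of the square (24 x 24 mm, sides along the bit's x and y, 30 mm high; z up). A 16 mm tube ends 35 mm above it. In the rack its collar rests on the top, 80 mm above the table; the foot is 95 mm below this point, so lift it 75 mm to clear the rack.
- bit_collar (a point): Centre of the underside of the bit's collar (46 mm diameter, 7 mm thick), 22 mm below the square's centre. Under it the cone shank, 32 mm diameter here, 19 mm diameter at 47 mm below.
- bit_nose (a point): Foot of the bit, 95 mm below the square's centre: round nose, 6 mm diameter, 6 mm long. Above it the flat tang, 18 mm wide along the bit's x, 7 mm thick along y, from 6 mm to 26 mm above the foot, its lower edges bevelled; then the cone.
- socket: Fixed steel spindle socket. Origin on the table under the vertical bore, z up. Round sleeve, 58 mm diameter at the rim, 84 mm high with a black cushion ring on top, on two cheeks (64 mm over both along y, 60 mm along x) with low feet out to 58 mm in y. Bore: a cone, 34 mm wide at the rim, 21 mm at 37 mm above the table. It fits the bit's cone with 1 mm play all round.
- socket_rim (a point): Centre of the bore at the top of the rim's cushion ring, 84 mm above the table. Home: the bit's collar lies on the ring (it gives 2 mm, 6 N/mm), square's centre 106 mm, nose 11 mm above the table. Over the last 6 mm sprung shoes grip the cone: 8 to 18 N of push gets it home, where it sticks. Too hard: over 50 N on the bit, all contacts added up (shoes 20), so push under 25 N.
- socket_dog (a point): Hidden in the bore, on its axis, 29 mm above the table: top of the sprung drive dog, with a 9 mm gap for the tang. A bit rubbing on it lightly does not turn it; a tang in the gap does, stiffly. The gap runs along the socket's x turned by an unknown angle, up to 0.75 rad either way (this point's axes do not show it): find it by feel. The tang enters within about 0.12 rad.
- socket_slot (a point): Slot for the wedge, on the bore's axis, 10 mm above the table: runs right through along the socket's x between the cheeks, 60 mm long, 20 mm wide, 21 mm high, its floor the table; either end will do. About the dog: a tang across its gap rests on it, collar 12 mm above the rim; it gives by 2 N/mm (3 N at first touch) for 3 mm, then is solid.
- wedge_grip (a point): Steel wedge on the table on its flat underside, 192 mm long, 300 g. Point: centre of the upright grip block at its heel (34 mm along x, 18 mm along y, 50 mm high). Wedge's x points to its tip, z up. Blade 14 mm wide (8 mm at the tip); its top is 20 mm high from the block to 111 mm ahead of this point, then slopes down to 4 mm at the tip.
- wedge_tip (a point): Middle of the wedge's tip edge, 2 mm above its underside, 175 mm ahead of the grip block's centre. With the level 20 mm part under the nose (tip 64 mm or more beyond the bore's axis) the bit stands 9 mm above home. Driving takes about 8 to 25 N of steady push.
- rack: Fixed wooden rack block, 255 mm along x, 75 mm along y, 80 mm high, origin under its centre; holes of 35 mm diameter at x = -80, 0 and 80 mm on its centre line. The bit is in any one of them.
- spare0_grip (a point): A spare bit in the rack, to be left alone: slim round body, 16 mm diameter, collar 42 mm diameter, top 46 mm above the rack. Point on its axis, 17 mm above the rack's top.
- spare1_grip (a point): The other spare bit in the rack, to be left alone: like the first, but its top is 36 mm above the rack. Point on its axis, 17 mm above the rack's top.
- tape: Roll core of cardboard, 72 mm diameter, 24 mm high, on the table: leave alone. Origin under its centre.
- tin: Flat round aluminium tin, 64 mm diameter, 26 mm high: leave alone. Origin under its centre.
- stapler: Black stapler, 130 x 36 x 46 mm, long along its x: leave alone. Origin under its centre.
- mug: White mug, 76 mm diameter, 85 mm high, handle at its +y: leave alone. Origin under its centre.
- driver: Screwdriver with a black handle, lying along its x: leave alone. Origin under its centre.
- stamp: Wooden hand stamp, 40 x 110 mm foot, 66 mm high: leave alone. Origin under its centre.
There are look-alikes about, which are no part of the job. What is shaped like the socket but blue, orange or purple is not meant.

How it is judged:
On the way, in this order (a step that is already met when the one before it is completed fails the run):
1. the bit is home in the socket, collar within 2.5 mm of the rim, upright, and let go (z of bit_grip in the frame of socket below 0.1085 m and horizontal distance between bit_grip and socket below 0.005 m and angle between bit_grip's own z axis and vertical below 0.1 rad and contact force between the fingers and bit below 0.3 N), for 0.3 s.
2. the wedge's tip is in the slot, under the bit that is still home and not held (z of bit_grip in the frame of socket below 0.1085 m and horizontal distance between wedge_tip and socket below 0.028 m and height (world z) of wedge_tip below 0.012 m and contact force between the arm and bit below 0.3 N), for 0.05 s.
3. the wedge, driven on, has pushed the bit up by at least 6 mm with no hand on the bit (z of bit_grip in the frame of socket above 0.112 m and horizontal distance between wedge_tip and socket above 0.045 m and contact force between wedge and bit above 0.3 N and contact force between the arm and bit below 0.3 N), for 0.2 s.
At the end, for the whole second after the job is handed in: The bit stands in the socket, upright within 0.2 rad and within 12 mm of the bore's axis, resting on the wedge 6 to 12 mm above its home height; the wedge lies in the slot with its tip 45 to 125 mm beyond the bore's axis; both released and at rest (z of bit_grip in the frame of socket between 0.112 and 0.118 m and horizontal distance between bit_grip and socket below 0.012 m and angle between bit_grip's own z axis and vertical below 0.2 rad and horizontal distance between wedge_tip and socket between 0.045 and 0.125 m and contact force between wedge and bit above 0.3 N and linear speed of each of bit, wedge below 0.02 m/s); the robot touches nothing.
It fails at once if the bit is pressed on or in the socket with more than 50 N, all its contacts added up (contact force between bit and socket above 50 N).
It fails at once if a spare bit, the tape, tin, stapler, mug, screwdriver or stamp is moved by more than 30 mm (distance of any of spare0_grip, spare1_grip, tape, tin, stapler, mug, driver, stamp from where it was at the start of the episode above 0.03 m).
It also fails if it takes over 70 s, if anything falls off the work surface, if the arm or the gripper's body presses on something with over 40 N, if the wrist force passes 120 N, or if a joint passes its speed limit or range.

ROBOT

A 6-joint arm with a two-finger parallel gripper is mounted at the origin on the work surface. World frame = base frame: x ahead of the robot, y to its left, z up, the work surface at z = 0. Lengths are in m, angles in rad, forces in N, time in s.
With the tool pointing down it reaches from about 0.2 to 0.875 m from the base axis. Payload 3.4 kg.
Tool frame: the origin (TCP) lies midway between the tips of the shut fingers; the grasp point (between the pads) lies grip_depth behind it (grip_depth is the distance from the TCP to the grasp point, in m); z points along the fingers, y is the direction in which the jaws open and shut (so a half turn about z gives the same grasp; the last joint's range is limited). The gripper opens to 94 mm and grips with 3 to 60 N. Pads are 16 mm wide; open, the fingers measure 119 mm over their backs; the gripper's body (75 mm by 177 mm) begins 78 mm behind the grasp point.
Start: joints at [1.168, 0.276, 1.505, -0, 1.361, -0.121], TCP at [0.16, 0.552, 0.205] pointing down, gripper open.
Joint ranges: [-2.89, 2.89], [-0.75, 2.08], [0.22, 2.7], [-1.18, 4.32], [0.11, 2.71], [-2.7, 2.7]. Speed limits (rad/s): [2.57, 2.57, 3.14, 3.14, 3.14, 3.14].

INTERFACE

Orientations are given as a unit quaternion [x, y, z, w].
In Python, from plant import * gives the robot as it stands.
- The arm moves only by the shell command python3 -m creep 'ROWS' [FORCE]. ROWS is JSON, one flat list of numbers, 7 for each row, row after row: the shift along the world's x, y, z in m, then the turn, a rotation vector about the world's x, y, z in degrees, then the opening, from -1 (shut) to 1 (fully open). A call has 1 to 8 rows; each row is the pose to reach, as a shift and turn from the pose commanded when the call began; what a row does not reach only later rows make up. A row lasts 1/8 s, in which the tool goes at most 62.5 mm and 10.7 degrees, less where a joint would pass 70% of its speed; a pose out of reach is approached as far as the arm can. A call with a gripper value outside its range is refused whole. The fingers move at their own pace and stop on an object; FORCE is the grip in N (left out, the last holds). Time passes only in rows, so rows that repeat a pose let the fingers close. It gives the time, the measured TCP pose, the force and the opening at its end, in the units of the state.
- state(): the state, without advancing time (a new reading comes with each control period).
- get_image(name): name is "side" or "top"; returns the picture (480x640x3 uint8, red, green, blue); there is no depth.
- get_calibration(name): a dict with "vfov" (degrees; the focal length in pixels is half the picture's height over the tangent of half this angle, whatever the lens; pixels are square), "cx", "cy" (the principal point, pixels), "dist" ([k1, k2, p1, p2, k3] as OpenCV has them; the pictures are not rectified), "eye" and "orientation" of the camera in the world. Camera axes: x right, y down, z forward; pixel columns grow to the right and rows downward; lengths in m; the calibration is good to about 2 mm. A picture is of the moment at which its call begins. get_calibration takes no time and is no camera call.
- sign_off(): hands the job in, once; it reports no verdict.
The state is a dict: "time": time; "joint_positions": joint angles; "qvel": joint speeds; "tau": joint torques, N m; "ee_pos": TCP position; "eef_rot": TCP orientation; "contact_force": force on the tool from outside, world axes, zero at the start; "torque": the same for the moment, N m; "finger_gap": opening from 0.0 (shut) to 1.0 (fully open).
Only numpy, scipy, OpenCV 4.12 (cv2) and the standard library are available. Lean on these libraries where they do the work, as an engineer would, in place of code of your own. Each camera call takes 0.05 s, during which the arm holds its last target. There are 200 camera calls.

## Working session

There is one attempt and no reset: what is moved stays moved. The work goes in short steps, Python scripts to look and compute and a shell command to move; the robot and the scene stay as the last step left them, time stands still between calls to the robot, and variables do not carry over. Pictures are saved under pics/ and viewed, about 8 in all and at most 12, crops included, and the job is handed in when it is done.

```bash
ls; mkdir -p pics
python3 - <<'E'
from plant import *
import cv2
for n in("top","side"):
    im=get_image(n); cv2.imwrite(f"pics/{n}0.png",im[:,:,::-1]); print(get_calibration(n))
s=state();print(s)
import plant
print([k for k in dir(plant) if k[0]!='_'])
E
```

```text
pics
{'vfov': 42.23802541583622, 'cx': 308.7230691731948, 'cy': 241.01765150217972, 'dist': array([-0.17104971,  0.        ,  0.        ,  0.        ,  0.        ]), 'eye': array([ 0.29022157, -0.03661431,  1.71129926]), 'orientation': array([-0.69675782,  0.71481404, -0.04335543,  0.04110649])}
{'vfov': 52.567416711454584, 'cx': 321.43684311441433, 'cy': 232.37835671326337, 'dist': array([0.03573618, 0.        , 0.        , 0.        , 0.        ]), 'eye': array([ 0.13591333, -0.53891682,  0.85771529]), 'orientation': array([ 0.89079654, -0.30699376,  0.10134594, -0.31932016])}
{'time': 0.1, 'joint_positions': array([ 1.16798823e+00,  2.76517278e-01,  1.50597761e+00,  4.51326970e-06,
        1.36069070e+00, -1.21010556e-01]), 'qvel': array([-0.0008029 , -0.0010853 , -0.00143986,  0.00028387,  0.00031668,
       -0.00199428]), 'tau': array([ 1.53206904e-03, -4.05453444e+01, -2.37778974e+01,  7.04169692e-02,
        2.97342637e-02, -4.40978386e-05]), 'ee_pos': array([0.15971177, 0.55185968, 0.20471102]), 'eef_rot': array([ 1.40433458e-01,  9.90089799e-01, -7.68734888e-04, -2.08357019e-04]), 'contact_force': array([0.62028044, 0.06270739, 0.35350897]), 'torque': array([-0.01017893,  0.00103589, -0.02654989]), 'finger_gap': 0.9997925634453523}
['Unreachable', 'get_calibration', 'get_image', 'grip_depth', 'sign_off', 'state']
```

View pics/top0.png

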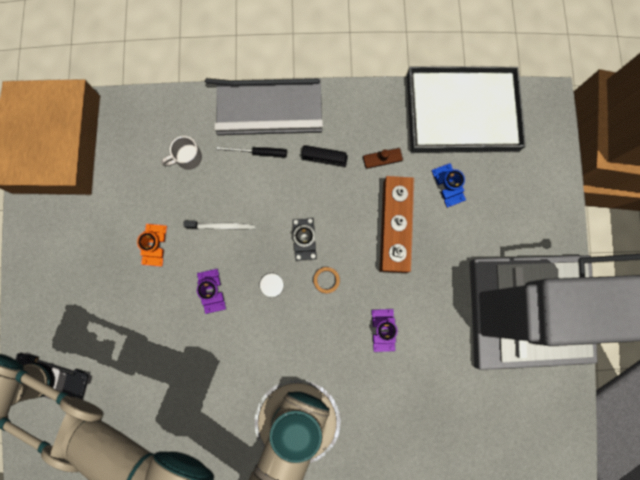

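View pics/side0.png

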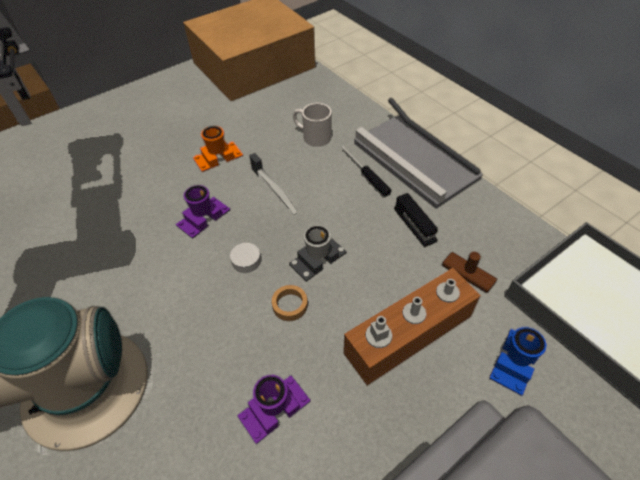

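Candidates for the bit are top (400,193), (399,222) and (398,253). In the side view the body at (379,328) looks square, which matches top (398,253). Candidates for the socket are the grey one at (304,236), orange (151,243), purple (209,289) and (385,329), and blue (452,180). I choose the grey one. The wedge has its heel at (190,225) and its tip at (255,226). I'll check this in one close composite.

```bash
cat > h.py <<'E'
import numpy as np,cv2
from scipy.spatial.transform import Rotation as R
from plant import *
def cam(n):
    c=get_calibration(n); f=240/np.tan(np.radians(c["vfov"]/2))
    return np.array([[f,0,c["cx"]],[0,f,c["cy"]],[0,0,1]]),np.array(c["dist"]),np.array(c["eye"]),R.from_quat(c["orientation"]).as_matrix()
def ray(n,uv):
    K,d,e,M=cam(n); p=cv2.undistortPoints(np.array(uv,float).reshape(-1,1,2),K,d).reshape(-1,2)
    return e,np.c_[p,np.ones(len(p))]@M.T
def plane(n,uv,z):
    e,r=ray(n,uv); return e+r*((z-e[2])/r[:,2])[:,None]
def proj(n,X):
    K,d,e,M=cam(n); X=np.array(X,float).reshape(-1,3)
    return cv2.projectPoints((X-e)@M,np.zeros(3),np.zeros(3),K,d)[0].reshape(-1,2)
E
python3 - <<'E'
from h import *
t=cv2.imread("pics/top0.png");s=cv2.imread("pics/side0.png")
def cr(i,x,y,w,h,W,H): return cv2.resize(i[y:y+h,x:x+w],(W,H),interpolation=cv2.INTER_CUBIC)
a=np.hstack([cr(t,375,170,50,110,180,300)[:,:180],cr(s,340,265,150,120,300,300),cr(t,280,205,50,60,250,300)])[:, :730]
b=np.hstack([cr(t,180,210,80,30,400,150),cr(s,285,215,70,70,330,150)])
b=cv2.resize(b,(730,150))
b=np.hstack([cr(t,180,210,80,30,430,280),cr(s,285,220,70,65,300,280)])
cv2.imwrite("pics/c1.png",np.vstack([a,b]))
print("bits",plane("top",[[400,193],[399,222],[398,253]],.1),"\nsock",plane("top",[304,236],.084),"\nwedge",plane("top",[[190,225]],.05),plane("top",[[255,226]],.004))
print("side sock",plane("side",[317,236],.084),"bit top",plane("side",[379,322],.137),plane("side",[[417,301],[450,283]],.12),plane("side",[[294,210]],.004))
E
```

```text
bits [[ 0.6055838  -0.28930767  0.1       ]
 [ 0.52798844 -0.28308039  0.1       ]
 [ 0.44613312 -0.27689118  0.1       ]] 
sock [[ 0.49922016 -0.0321931   0.084     ]] 
wedge [[0.5416998  0.27697305 0.05      ]] [[0.54098982 0.10347028 0.004     ]]
side sock [[ 0.49872477 -0.03533546  0.084     ]] bit top [[ 0.44351377 -0.27881318  0.137     ]] [[ 0.53039511 -0.28293236  0.12      ]
 [ 0.60305472 -0.2925917   0.12      ]] [[0.54144073 0.11279678 0.004     ]]
```

View pics/c1.png

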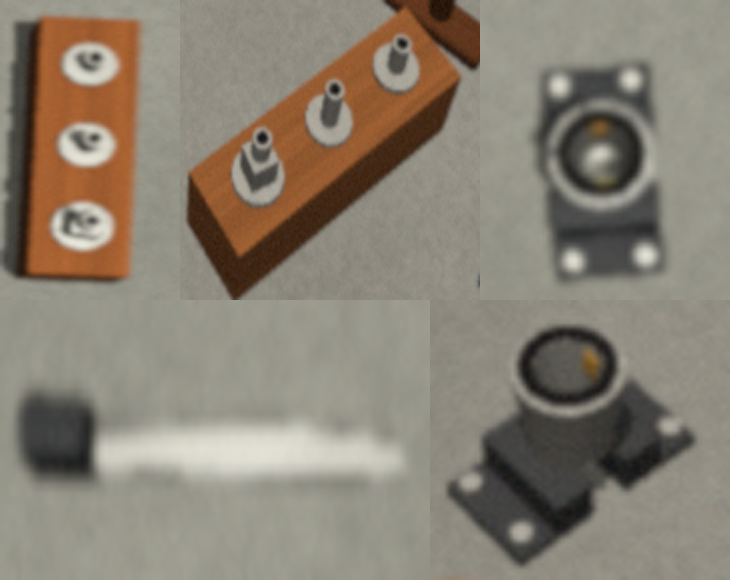

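The square bit is the one nearest the base, top (398,253) / side (379,328). The grey socket's slot opens along image x, towards the wedge. Next come precise measurements.

Run:
```python
from h import *
t=cv2.imread("pics/top0.png");s=cv2.imread("pics/side0.png")
def blobs(im,box,lo,mn,mx):
    x,y,w,h=box; g=im[y:y+h,x:x+w].min(2); m=(g>lo).astype(np.uint8)
    n,l,st,c=cv2.connectedComponentsWithStats(m)
    return [(np.round(c[i]+[x,y],1),st[i]) for i in range(1,n) if mn<=st[i][4]<=mx],l,m
for lo in(185,200,215):
  print(lo,"top sock",[(b[0].tolist(),b[1].tolist()) for b in blobs(t,(284,210,40,55),lo,4,500)[0]])
# rim dark interior contour
def ell(im,box,fn,n,z,name):
    x,y,w,h=box; m=fn(im[y:y+h,x:x+w].astype(int)).astype(np.uint8)
    cs=cv2.findContours(m,cv2.RETR_EXTERNAL,cv2.CHAIN_APPROX_NONE)[0]; c=max(cs,key=cv2.contourArea)
    h_=cv2.convexHull(c); e=cv2.fitEllipse(h_); p=np.array(e[0])+[x,y]; print(name,np.round(p,1),np.round(e[1],1),plane(n,p,z)[0].round(4))
ell(t,(284,217,40,38),lambda a:a.min(2)>150,"top",.082,"rim top")
ell(s,(300,222,35,32),lambda a:a.min(2)>135,"side",.082,"rim side")
for i,(x,y) in enumerate([(400,193),(399,222),(398,253)]):
    ell(t,(x-14,y-14,28,28),lambda a:a[:,:,0]>110,"top",.087,f"collar{i}")
for i,(x,y) in enumerate([(379,335),(415,312),(448,290)]):
    ell(s,(x-18,y-18,36,32),lambda a:a[:,:,0]>95,"side",.087,f"collar side{i}")
# rack
hsv=cv2.cvtColor(t,cv2.COLOR_BGR2HSV); m=cv2.inRange(hsv,(3,120,70),(18,255,255)); m[:, :375]=0; m[:,425:]=0;m[:172]=0;m[285:]=0
c=max(cv2.findContours(m,0,1)[0],key=cv2.contourArea); r=cv2.minAreaRect(c); b=cv2.boxPoints(r); print("rack px",b.round(1).tolist(),plane("top",b,.08).round(4).tolist())
# wedge blade
x,y,w,h=180,210,80,30; g=t[y:y+h,x:x+w].astype(int)
m=(g.min(2)>185).astype(np.uint8); c=max(cv2.findContours(m,0,1)[0],key=cv2.contourArea)+[x,y]
print("blade",cv2.boundingRect(c)); l=cv2.fitLine(c.astype(np.float32),cv2.DIST_L2,0,.01,.01).ravel(); print(l)
ys,xs=np.nonzero(m)
for q in range(15,80,6): 
    k=ys[xs==q]; 
    if len(k):print(q+x,k.mean()+y,len(k),end="; ")
m=(g.max(2)<110).astype(np.uint8); c=max(cv2.findContours(m,0,1)[0],key=cv2.contourArea)+[x,y]; print("block",cv2.boundingRect(c),cv2.minAreaRect(c))
A=cv2.resize(t[236:270,381:415],(400,400),interpolation=cv2.INTER_CUBIC);B=cv2.resize(s[308:352,357:401],(400,400),interpolation=cv2.INTER_CUBIC)
cv2.imwrite("pics/c2.png",np.hstack([A,B]))
```

```text
185 top sock [([295.5, 221.5], [11, 11, 2, 2, 4]), ([312.5, 255.5], [28, 45, 2, 2, 4])]
200 top sock []
215 top sock []
rim top [295.5 221.5] [3.2 3.2] [ 0.5388 -0.0106  0.082 ]Traceback (most recent call last):
  File "<stdin>", line 15, in <module>
  File "<stdin>", line 13, in ell
cv2.error: OpenCV(4.12.0) /io/opencv/modules/imgproc/src/shapedescr.cpp:361: error: (-201:Incorrect size of input array) There should be at least 5 points to fit the ellipse in function 'fitEllipseNoDirect'
```

Run:
```python
from h import *
t=cv2.imread("pics/top0.png");s=cv2.imread("pics/side0.png")
print("top sock row",t[236,284:324].min(1).tolist());print("col",t[212:262,304].min(1).tolist())
print("side sock row",s[238,298:338].min(1).tolist());print("col",s[222:252,317].min(1).tolist())
print("collar top row",t[257,385:412].tolist());print("collar side row",s[338,358:400].tolist())
print("wedge rows",t[226,180:262].min(1).tolist(),t[214:238,230].min(1).tolist())
A=cv2.resize(t[236:270,381:415],(400,400),interpolation=cv2.INTER_CUBIC);B=cv2.resize(s[308:352,357:401],(400,400),interpolation=cv2.INTER_CUBIC)
cv2.imwrite("pics/c2.png",np.hstack([A,B]))
```

```text
top sock row [142, 142, 142, 141, 141, 141, 132, 100, 79, 97, 113, 92, 51, 48, 62, 76, 100, 140, 171, 182, 174, 151, 116, 85, 61, 46, 38, 36, 86, 146, 156, 145, 142, 141, 139, 143, 142, 140, 138, 139]
col [142, 141, 137, 138, 137, 134, 113, 82, 66, 68, 68, 72, 93, 125, 119, 74, 36, 40, 48, 49, 60, 95, 154, 185, 174, 139, 113, 105, 100, 73, 43, 65, 121, 154, 139, 99, 78, 71, 57, 54, 64, 70, 72, 74, 74, 74, 73, 80, 105, 128]
side sock row [131, 133, 132, 131, 125, 132, 140, 125, 78, 35, 29, 39, 58, 68, 76, 75, 75, 82, 81, 80, 82, 82, 78, 74, 57, 42, 39, 32, 32, 70, 122, 136, 118, 104, 101, 119, 127, 128, 128, 129]
col [131, 136, 130, 120, 69, 28, 48, 77, 84, 84, 85, 84, 83, 84, 81, 79, 80, 81, 77, 57, 28, 38, 86, 137, 133, 85, 62, 57, 56, 60]
collar top row [[50, 97, 166], [48, 95, 163], [48, 95, 165], [50, 96, 164], [77, 108, 160], [133, 148, 166], [182, 194, 197], [204, 217, 218], [205, 217, 218], [196, 209, 210], [190, 201, 203], [179, 190, 192], [173, 185, 186], [166, 177, 179], [160, 171, 172], [155, 165, 167], [165, 176, 176], [184, 195, 197], [195, 206, 210], [182, 197, 208], [1
[... 606 characters left out ...]
[153, 165, 169], [144, 157, 163], [112, 129, 144], [74, 98, 139], [46, 87, 138], [47, 88, 143], [46, 87, 142], [48, 88, 147], [44, 88, 148], [50, 94, 152], [49, 92, 150]]
wedge rows [135, 135, 131, 111, 82, 59, 51, 47, 48, 48, 50, 49, 48, 49, 43, 35, 56, 117, 171, 192, 194, 196, 196, 197, 197, 195, 196, 197, 200, 200, 201, 201, 203, 204, 207, 208, 207, 209, 208, 210, 210, 210, 212, 211, 212, 211, 212, 210, 212, 213, 212, 210, 211, 208, 206, 207, 204, 203, 203, 200, 198, 196, 196, 195, 196, 199, 195, 195, 192, 189, 184, 182, 180, 176, 164, 149, 140, 136, 135, 135, 136, 135] [139, 138, 138, 139, 139, 141, 140, 135, 138, 165, 198, 209, 212, 205, 177, 143, 137, 140, 142, 143, 145, 143, 143, 141]
```

View pics/c2.png

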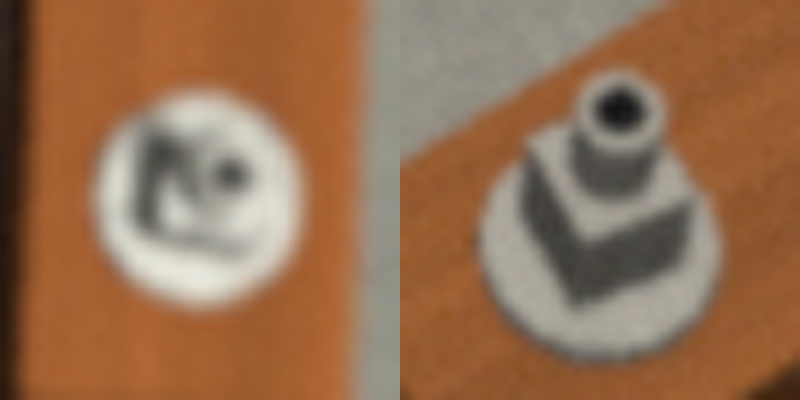

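Run:
```python
from h import *
t=cv2.imread("pics/top0.png");s=cv2.imread("pics/side0.png")
def ell(m,n,z,name,seed):
    l=cv2.connectedComponentsWithStats(m.astype(np.uint8),connectivity=4)[1]; k=l[seed[1],seed[0]]
    c=max(cv2.findContours((l==k).astype(np.uint8),0,1)[0],key=cv2.contourArea); e=cv2.fitEllipse(cv2.convexHull(c)); print(name,np.round(e[0],1),np.round(e[1],1),plane(n,e[0],z)[0].round(4))
for th in(95,105,115):
    ell(t.min(2)<th,"top",.084,"rim top",(296+5,228)) if 0 else None
    ell(s.min(2)<th,"side",.084,"rim side",(317,236))
    ell(t.min(2)<th,"top",.084,"rim top",(304,229))
for i,(x,y) in enumerate([(394,257),(394,226),(395,197)]): ell(t[:,:,0]>115,"top",.087,f"collar{i}",(x,y))
for i,(x,y) in enumerate([(369,337),(406,314),(440,292)]): ell(s[:,:,0]>105,"side",.087,f"collarS{i}",(x,y))
P=plane("side",[[371.1,323.4],[377,334.7],[389.1,329.8]],.117); print("sq",P.round(4),"centre",(P[0]+P[2])/2)
for a,b in((1,0),(1,2)):
    d=P[b]-P[a]; print(np.linalg.norm(d),np.degrees(np.arctan2(d[1],d[0])))
# rack
hsv=cv2.cvtColor(t,cv2.COLOR_BGR2HSV); m=cv2.inRange(hsv,(3,120,70),(18,255,255)); m[:, :375]=0; m[:,425:]=0;m[:172]=0;m[285:]=0
c=max(cv2.findContours(m,0,1)[0],key=cv2.contourArea); b=cv2.boxPoints(cv2.minAreaRect(c)); Q=plane("top",b,.08);print("rack",Q.mean(0).round(4),[np.degrees(np.arctan2(*(Q[i+1]-Q[i])[1::-1])).round(1) for i in range(3)])
# bolts in top
g=t.min(2).astype(int)
B=[]
for x,y in[(296,221),(311,221),(298,257),(313,256)]:
    w=np.clip(g[y-4:y+5,x-4:x+5]-110,0,None); w[np.hypot(*np.mgrid[-4:5,-4:5])>3]=0; yy,xx=np.mgrid[y-4:y+5,x-4:x+5]; B.append([(w*xx).sum()/w.sum(),(w*yy).sum()/w.sum()])
W=plane("top",B,.012); print("bolts",np.round(B,1).tolist(),W.round(4),"mean",W.mean(0),"yaw of socket y", [np.degrees(np.arctan2(*(W[i]-W[j])[1::-1])) for i,j in((0,2),(1,3),(0,1),(2,3))])
# wedge
m=(g[210:240,180:262]>160).astype(np.uint8); ys,xs=np.nonzero(m)
U=np.array([[q+180,(ys[xs==q]).mean()+210] for q in range(19,74)]);Pw=plane("top",U,.018)
d=np.polyfit(Pw[:,1],Pw[:,0],1); print("blade x=a*y+b",d,"ends",Pw[0],Pw[-1])
m=(g[205:245,175:205]<95).astype(np.uint8); c=max(cv2.findContours(m,0,1)[0],key=cv2.contourArea)+[175,205]; r=cv2.minAreaRect(c); print("block",r,plane("top",r[0],.05))
x=np.array([183.5,196.8]);print(plane("top",[[196.8,226]],.02),"block blade junction; tip edge",plane("top",[[254.5,226.5]],.004))
# side: wedge block top
m=(s.min(2)[145:180,240:275]<60).astype(np.uint8); c=max(cv2.findContours(m,0,1)[0],key=cv2.contourArea)+[240,145]; print("block side",cv2.boundingRect(c),cv2.minAreaRect(c))
A=cv2.resize(s[145:220,240:305],(520,600),interpolation=cv2.INTER_CUBIC); cv2.imwrite("pics/c3.png",A)
print(grip_depth)
```

```text
rim side [316.6 234.8] [18.8 23.2] [ 0.5001 -0.0323  0.084 ]
rim top [302.4 230.8] [22.7 27.1] [ 0.5132 -0.0284  0.084 ]
rim side [316.7 234.9] [19.2 23.6] [ 0.5001 -0.0326  0.084 ]
rim top [304.  239.4] [28.8 47.4] [ 0.4903 -0.0319  0.084 ]
rim side [316.6 234.8] [19.8 23.9] [ 0.4999 -0.0324  0.084 ]
rim top [304. 239.] [29.7 51.7] [ 0.4911 -0.0319  0.084 ]
collar0 [397.5 252.5] [17.5 17.6] [ 0.4487 -0.2776  0.087 ]
collar1 [398.5 222.6] [15.7 16. ] [ 0.5284 -0.2837  0.087 ]
collar2 [399.6 193.1] [15.5 15.7] [ 0.608  -0.2902  0.087 ]
collarS0 [378.3 334.1] [24.1 26.4] [ 0.4481 -0.2775  0.087 ]
collarS1 [414.  312.4] [19.7 23.5] [ 0.527 -0.285  0.087]
collarS2 [448.1 290. ] [22.1 22.8] [ 0.6098 -0.29    0.087 ]
sq [[ 0.4397 -0.2653  0.117 ]
 [ 0.4335 -0.2872  0.117 ]
 [ 0.4555 -0.293   0.117 ]] centre [ 0.44762698 -0.27914179  0.117     ]
0.022767650046996633 74.09169980356218
0.022790013667927458 -14.659962953589337
rack [ 0.527  -0.2823  0.08  ] [np.float64(-4.6), np.float64(-93.5), np.float64(175.0)]
bolts [[295.4, 221.4], [309.9, 220.5], [298.2, 256.7], [312.7, 255.7]] [[ 0.5496 -0.0092  0.012 ]
 [ 0.5513 -0.0493  0.012 ]
 [ 0.4514 -0.0145  0.012 ]
 [ 0.4534 -0.0546  0.012 ]] mean [ 0.50144257 -0.03190784  0.012     ] yaw of socket y [np.float64(3.112617509877044), np.float64(3.0832822995995537), np.float64(92.3736094462541), np.float64(92.77087698090014)]
blade x=a*y+b [0.03465844 0.53541156] ends [0.54306337 0.25781973 0.018     ] [0.53768593 0.10786605 0.018     ]
block ((190.5, 224.0), (8.0, 13.0), 90.0) [[0.54441036 0.27559456 0.05      ]]
[[0.54293044 0.26361741 0.02      ]] block blade junction; tip edge [[0.53962263 0.10488314 0.004     ]]
block side (250, 157, 12, 17) ((256.16217041015625, 164.4729766845703), (16.76869773864746, 10.028338432312012), 80.53767395019531)
0.0188
```

View pics/c3.png

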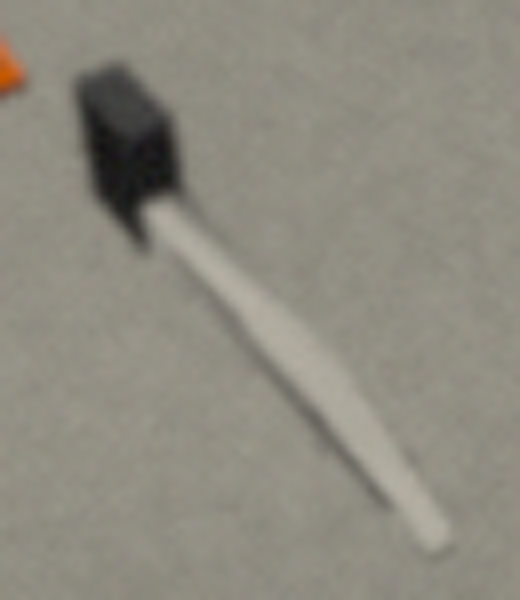

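Measured so far:
- **Bit:** axis about (0.4482, -0.278), sides at 74.7°.
- **Socket:** about (0.5005, -0.0322), slot along 93°.
- **Wedge:** block about (0.544, 0.276).

The tool's jaw direction is already about 74°. I'm moving over the bit.

```bash
python3 -m creep '[0.02,-0.058,0.004,0,0,0,1, 0.04,-0.116,0.008,0,0,0,1, 0.06,-0.174,0.012,0,0,0,1, 0.08,-0.232,0.016,0,0,0,1, 0.1,-0.29,0.02,0,0,0,1, 0.12,-0.348,0.024,0,0,0,1, 0.14,-0.406,0.028,0,0,0,1, 0.16,-0.464,0.032,0,0,0,1]' 40 && python3 -m creep '[0.02,-0.058,0.002,0,0,0,1, 0.04,-0.116,0.002,0,0,0,1, 0.06,-0.174,0.002,0,0,0,1, 0.08,-0.232,0.002,0,0,0,1, 0.1,-0.29,0.002,0,0,0,1, 0.12,-0.345,0.002,0,0,0,1, 0.128,-0.366,-0.01,0,0,0.8,1, 0.128,-0.366,-0.03,0,0,0.8,1]'; python3 -c "
from h import *
s=state();print(s['joint_positions'],R.from_quat(s['eef_rot']).as_matrix())"
```

```text
time: 1.1
ee_pos: [0.32, 0.0866, 0.2377]
eef_rot: [0.14, 0.99, 0.0, 0.001]
contact_force: [1.1, 0.3, -0.5]
finger_gap: 0.998
time: 2.1
ee_pos: [0.4482, -0.2789, 0.2063]
eef_rot: [0.134, 0.991, 0.0, -0.0]
contact_force: [0.3, 0.1, -0.2]
finger_gap: 0.998
[-6.88575146e-01  2.04778247e-01  1.60075559e+00  3.07260024e-04
  1.33667890e+00 -1.99030040e+00] [[-9.63999215e-01  2.65904927e-01 -2.88869409e-04]
 [ 2.65904712e-01  9.63999115e-01  6.24794294e-04]
 [ 4.44605736e-04  5.25489472e-04 -9.99999763e-01]]
```

```bash
python3 -m creep '[0,0.001,-0.035,0,0,0,1, 0,0.001,-0.07,0,0,0,1, 0,0.001,-0.1,0,0,0,1, 0,0.001,-0.115,0,0,0,1, 0,0.001,-0.115,0,0,0,1, 0,0.001,-0.115,0,0,0,0, 0,0.001,-0.115,0,0,0,-1, 0,0.001,-0.115,0,0,0,-1]' 40 && python3 -m creep '[0,0,0,0,0,0,-1, 0,0,0,0,0,0,-1, 0,0,0,0,0,0,-1, 0,0,0,0,0,0,-1]'; python3 -c "
from h import *
print(state()['torque'])"
```

```text
time: 3.1
ee_pos: [0.4483, -0.277, 0.0933]
eef_rot: [0.134, 0.991, -0.0, 0.001]
contact_force: [-1.0, 0.1, -0.2]
finger_gap: 0.716
time: 3.6
ee_pos: [0.4479, -0.2766, 0.0924]
eef_rot: [0.134, 0.991, 0.0, -0.0]
contact_force: [-1.1, -0.6, -0.7]
finger_gap: 0.297
[-0.06320071 -0.01518716  0.0362148 ]
```

```bash
python3 -m creep '[0,0,0,0,0,0,-1, 0,0,0,0,0,0,-1, 0,0,0,0,0,0,-1, 0,0,0,0,0,0,-1]' && python3 -m creep '[0,0,0.01,0,0,0,-1, 0,0,0.04,0,0,0,-1, 0,0,0.08,0,0,0,-1, 0,0,0.12,0,0,0,-1, 0,0,0.14,0,0,0,-1, 0,0,0.14,0,0,0,-1]'
python3 - <<'E'
from h import *
print(state()['torque'],state()['ee_pos'])
s=get_image("side")[:,:,::-1]
p=state()['ee_pos']; u=proj("side",[p+[0,0,.009],p-[0,0,.085]]);print(u)
x,y=u.mean(0).astype(int); x0,y0=max(x-60,0),max(y-60,0)
cv2.imwrite("pics/c4.png",cv2.resize(s[y0:y0+120,x0:x0+120],(600,600),interpolation=cv2.INTER_CUBIC));print(x0,y0)
E
```

```text
time: 4.1
ee_pos: [0.4479, -0.2767, 0.0924]
eef_rot: [0.133, 0.991, -0.0, -0.0]
contact_force: [-0.1, -0.6, -0.8]
finger_gap: 0.254
time: 4.85
ee_pos: [0.4486, -0.277, 0.2342]
eef_rot: [0.133, 0.991, -0.001, 0.002]
contact_force: [-0.6, -0.1, -4.0]
finger_gap: 0.256
[0.01210578 0.00416818 0.01859182] [ 0.44860442 -0.27698692  0.23420382]
[[385.35740046 285.09205401]
 [380.45840555 316.36387093]]
322 240
```

View pics/c4.png

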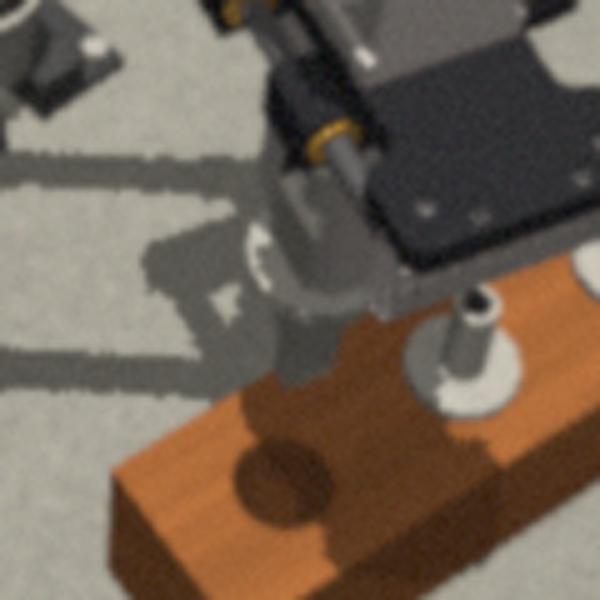

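The bit is held, but from this angle the tang's direction is ambiguous: its wide end is at crop (300,385). I'll go over the socket and turn the tool to 54°, which is the side camera's bearing. There the tang will look either narrow or wide.

```bash
python3 -m creep '[0.01,0.05,0,0,0,-5,-1, 0.022,0.105,0,0,0,-10,-1, 0.034,0.16,0,0,0,-15,-1, 0.044,0.21,0,0,0,-20.3,-1, 0.052,0.245,0,0,0,-20.3,-1, 0.052,0.245,0,0,0,-20.3,-1, 0.052,0.245,0,0,0,-20.3,-1]'
python3 - <<'E'
from h import *
S=state();print(S['torque'],S['ee_pos'],S['contact_force'],S['joint_positions'])
M=R.from_quat(S['eef_rot']).as_matrix();print("psi",np.degrees(np.arctan2(M[1,1],M[0,1])),M[:,2])
s=get_image("side")[:,:,::-1];t=get_image("top")[:,:,::-1];cv2.imwrite("pics/side5.png",s);cv2.imwrite("pics/top5.png",t)
p=S['ee_pos']; u=proj("side",[p+[0,0,.009],p-[0,0,.0854],p-[0,0,.06]]);print(u)
x,y=u[1].astype(int); x0,y0=max(x-30,0),max(y-40,0)
cv2.imwrite("pics/c5.png",cv2.resize(s[y0:y0+60,x0:x0+60],(600,600),interpolation=cv2.INTER_CUBIC));print(x0,y0)
E
```

```text
time: 5.78
ee_pos: [0.4991, -0.0318, 0.2313]
eef_rot: [0.306, 0.952, -0.0, -0.001]
contact_force: [-0.1, 0.2, -3.7]
finger_gap: 0.248
[-0.04496119  0.03035262  0.05341721] [ 0.49907595 -0.03183854  0.2312749 ] [-0.10078937  0.22263136 -3.73163627] [-2.02384027e-01  1.49536212e-01  1.60883048e+00 -7.08479223e-04
  1.38572094e+00 -1.15140922e+00]
psi 54.38275208621133 [-2.58398903e-03 -1.80672106e-04 -9.99996645e-01]
[[314.00458992 180.26538269]
 [315.33437122 214.93149737]
 [314.99755919 206.14626128]]
285 174
```

View pics/c5.png

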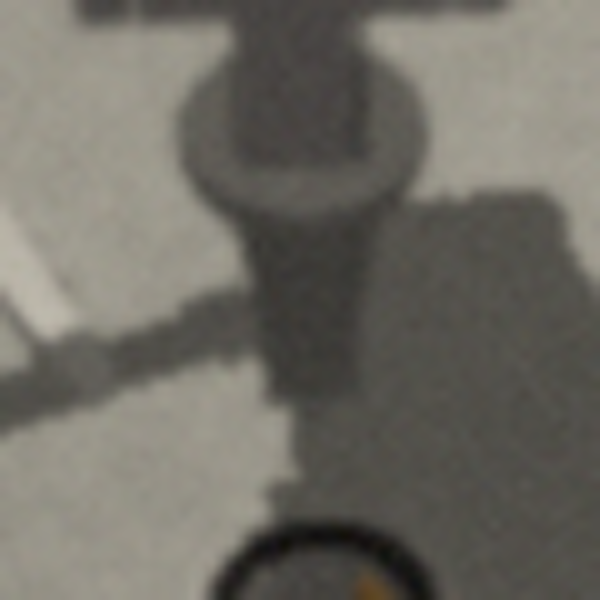

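The lower end is about 9 px wide (17 mm) at crop (265..355, 400), so the tang is broadside: bit x is at ψ+90 = 144°. A sub-pixel check of the sideways offset in the side view comes before lowering.

Run:
```python
from h import *
s=cv2.imread("pics/side5.png").min(2).astype(float)
def edges(r,a,b):
    v=s[r,a:b]; return np.round(v).astype(int).tolist()
for r in(184,186,188,190,200,204,208,211,213): print(r,edges(r,296,336))
p=state()['ee_pos']; print(p, proj("side",[p-[0,0,.009],p-[0,0,.0124],p-[0,0,.04],p-[0,0,.07]]).round(2).tolist(), proj("side",[[.5005,-.0322,.084],[.4999,-.0325,.084],[.5005,-.0322,.2]]))
```

```text
184 [145, 144, 140, 139, 138, 135, 127, 104, 90, 87, 86, 79, 71, 71, 66, 69, 68, 64, 68, 69, 69, 63, 70, 68, 60, 61, 81, 85, 82, 87, 92, 117, 137, 141, 139, 142, 143, 144, 148, 144]
186 [139, 140, 140, 141, 138, 134, 116, 91, 86, 87, 87, 79, 74, 67, 65, 67, 67, 67, 63, 66, 67, 67, 69, 63, 60, 66, 80, 82, 83, 84, 87, 106, 132, 142, 143, 143, 143, 142, 144, 143]
188 [140, 140, 140, 143, 138, 133, 118, 90, 84, 87, 82, 81, 71, 66, 63, 67, 68, 68, 68, 66, 63, 71, 68, 65, 63, 67, 75, 85, 83, 83, 86, 99, 135, 142, 144, 143, 145, 145, 147, 147]
190 [142, 143, 141, 141, 141, 139, 128, 91, 83, 84, 85, 84, 82, 72, 71, 69, 71, 66, 73, 71, 70, 73, 73, 74, 77, 77, 82, 83, 82, 79, 85, 116, 137, 142, 143, 145, 148, 146, 144, 145]
200 [142, 142, 139, 139, 136, 137, 138, 138, 140, 141, 141, 138, 131, 94, 64, 54, 54, 58, 56, 53, 54, 53, 58, 53, 53, 58, 72, 77, 75, 75, 72, 73, 77, 76, 79, 77, 72, 74, 75, 72]
204 [143, 144, 138, 137, 136, 137, 125, 99, 89, 79, 73, 75, 73, 70, 61, 56, 56, 55, 55, 54, 56, 53, 57, 53, 59, 69, 75, 79, 73, 75, 77, 72, 76, 74, 79, 75, 76, 76, 79, 78]
208 [86, 73, 72, 72, 74, 70, 75, 77, 73, 73, 77, 75, 73, 81, 74, 62, 59, 58, 57, 60, 54, 55, 56, 59, 64, 70, 78, 73, 74, 75, 74, 75, 75, 77, 74, 76, 77, 76, 74, 77]
211 [79, 74, 79, 85, 95, 98, 107, 125, 125, 129, 134, 133, 130, 139, 131, 97, 67, 54, 58, 59, 56, 57, 57, 60, 62, 71, 73, 73, 76, 72, 74, 75, 74, 74, 75, 72, 75, 76, 75, 76]
213 [105, 126, 132, 132, 138, 140, 139, 138, 140, 141, 138, 139, 139, 138, 131, 101, 77, 69, 63, 60, 58, 62, 62, 66, 67, 71, 78, 77, 72, 74, 75, 76, 76, 78, 74, 76, 73, 71, 75, 78]
[ 0.49936925 -0.03248503  0.23176565] [[314.61, 187.26], [314.66, 188.57], [315.05, 198.91], [315.45, 209.6]] [[316.75896235 234.64203517]
 [316.61483344 234.87352465]
 [315.32576205 195.51023772]]
```

```bash
python3 -m creep '[0.0008,0.0002,-0.03,0,0,0,-1, 0.0008,0.0002,-0.055,0,0,0,-1, 0.0008,0.0002,-0.075,0,0,0,-1, 0.0008,0.0002,-0.09,0,0,0,-1, 0.0008,0.0002,-0.1,0,0,0,-1, 0.0008,0.0002,-0.11,0,0,0,-1, 0.0008,0.0002,-0.115,0,0,0,-1, 0.0008,0.0002,-0.115,0,0,0,-1]'; python3 -m creep '[0,0,-0.002,0,0,0,-1, 0,0,-0.004,0,0,0,-1, 0,0,-0.004,0,0,0,-1]'
```

```text
time: 6.88
ee_pos: [0.5007, -0.0314, 0.1174]
eef_rot: [0.306, 0.952, 0.0, -0.0]
contact_force: [-0.1, -0.1, -3.7]
finger_gap: 0.252
time: 7.25
ee_pos: [0.5007, -0.0314, 0.1135]
eef_rot: [0.306, 0.952, 0.0, 0.0]
contact_force: [1.0, -0.6, -4.0]
finger_gap: 0.255
```

```bash
python3 -m creep '[0,0,-0.002,0,0,0,-1, 0,0,-0.004,0,0,0,-1, 0,0,-0.005,0,0,0,-1, 0,0,-0.005,0,0,0,-1]'; python3 -m creep '[0,0,-0.001,0,0,0,-1, 0,0,-0.001,0,0,0,-1]'
```

```text
time: 7.75
ee_pos: [0.5007, -0.0315, 0.1085]
eef_rot: [0.306, 0.952, 0.0, -0.0]
contact_force: [-0.8, -0.4, -4.7]
finger_gap: 0.252
time: 8.0
ee_pos: [0.5007, -0.0315, 0.1078]
eef_rot: [0.306, 0.952, 0.0, 0.0]
contact_force: [-0.7, -1.1, 0.6]
finger_gap: 0.254
```

Touched the dog (about +4.5 N). Now twisting under light press.

```bash
T="python3 -c 'from plant import *;s=state();print(s[\"torque\"].round(3))'"; python3 -m creep '[0,0,-0.0005,0,0,-2.5,-1, 0,0,-0.0005,0,0,-5,-1, 0,0,-0.0005,0,0,-7.5,-1, 0,0,-0.0005,0,0,-10,-1]'; eval $T; python3 -m creep '[0,0,0,0,0,-2.5,-1, 0,0,0,0,0,-5,-1, 0,0,0,0,0,-7.5,-1, 0,0,0,0,0,-10,-1]'; eval $T;  python3 -m creep '[0,0,0,0,0,-2.5,-1, 0,0,0,0,0,-5,-1, 0,0,0,0,0,-7.5,-1, 0,0,0,0,0,-10,-1]'; eval $T
```

```text
time: 8.5
ee_pos: [0.5008, -0.0313, 0.1074]
eef_rot: [0.389, 0.921, 0.0, 0.0]
contact_force: [-0.9, 0.3, 1.3]
finger_gap: 0.251
[0.076 0.205 0.024]
time: 9.0
ee_pos: [0.501, -0.0313, 0.1075]
eef_rot: [0.467, 0.884, 0.0, 0.0]
contact_force: [-1.2, 1.0, 0.5]
finger_gap: 0.254
[0.06  0.082 0.01 ]
time: 9.5
ee_pos: [0.5011, -0.0311, 0.1074]
eef_rot: [0.543, 0.84, 0.001, 0.0]
contact_force: [-0.4, 0.5, 0.2]
finger_gap: 0.251
[0.108 0.129 0.059]
```

```bash
T="python3 -c 'from plant import *;s=state();print(s[\"torque\"].round(3))'"; python3 -m creep '[0,0,0,0,0,-2.5,-1, 0,0,0,0,0,-5,-1, 0,0,0,0,0,-7.5,-1, 0,0,0,0,0,-10,-1]'; eval $T; python3 -m creep '[0,0,0,0,0,-2.5,-1, 0,0,0,0,0,-5,-1, 0,0,0,0,0,-7.5,-1, 0,0,0,0,0,-10,-1]'; eval $T
```

```text
time: 10.0
ee_pos: [0.5008, -0.0314, 0.1068]
eef_rot: [0.614, 0.789, 0.0, 0.0]
contact_force: [0.8, -0.2, -3.3]
finger_gap: 0.252
[-0.081  0.052 -0.055]
time: 10.5
ee_pos: [0.5007, -0.0314, 0.1067]
eef_rot: [0.68, 0.733, 0.0, 0.0]
contact_force: [0.3, -0.5, -3.4]
finger_gap: 0.251
[-0.069  0.039  0.029]
```

The force fell back to the bit's weight and stayed there, so the tang is in. Lowering gently.

```bash
python3 -m creep '[0,0,-0.001,0,0,0,-1, 0,0,-0.002,0,0,0,-1, 0,0,-0.002,0,0,0,-1]'; python3 -m creep '[0,0,-0.001,0,0,0,-1, 0,0,-0.002,0,0,0,-1, 0,0,-0.002,0,0,0,-1]'
```

```text
time: 10.88
ee_pos: [0.5007, -0.0314, 0.1048]
eef_rot: [0.68, 0.734, 0.0, -0.0]
contact_force: [-0.6, 0.2, -3.1]
finger_gap: 0.249
time: 11.25
ee_pos: [0.5007, -0.0315, 0.1029]
eef_rot: [0.68, 0.733, 0.0, 0.0]
contact_force: [0.2, 0.5, -4.1]
finger_gap: 0.246
```

```bash
python3 -m creep '[0,0,-0.001,0,0,0,-1, 0,0,-0.0015,0,0,0,-1, 0,0,-0.002,0,0,0,-1]' 55; python3 -m creep '[0,0,-0.0007,0,0,0,-1, 0,0,-0.0015,0,0,0,-1]';python3 -m creep '[0,0,-0.0005,0,0,0,-1, 0,0,-0.001,0,0,0,-1]'
```

```text
time: 11.62
ee_pos: [0.5008, -0.0315, 0.1011]
eef_rot: [0.68, 0.733, 0.0, 0.0]
contact_force: [-0.2, -0.4, -1.6]
finger_gap: 0.25
time: 11.88
ee_pos: [0.5007, -0.0315, 0.0996]
eef_rot: [0.68, 0.733, 0.0, 0.0]
contact_force: [-0.8, 0.8, -1.4]
finger_gap: 0.247
time: 12.12
ee_pos: [0.5007, -0.0315, 0.0986]
eef_rot: [0.68, 0.733, 0.0, 0.0]
contact_force: [-0.6, -0.2, -0.6]
finger_gap: 0.254
```

```bash
python3 -m creep '[0,0,-0.0005,0,0,0,-1, 0,0,-0.001,0,0,0,-1]'; python3 -m creep '[0,0,-0.0005,0,0,0,-1, 0,0,-0.001,0,0,0,-1]';python3 -m creep '[0,0,-0.0005,0,0,0,-1, 0,0,-0.0005,0,0,0,-1]'
```

```text
time: 12.38
ee_pos: [0.5008, -0.0315, 0.0976]
eef_rot: [0.68, 0.733, 0.0, 0.0]
contact_force: [-1.4, 0.7, 0.5]
finger_gap: 0.251
time: 12.62
ee_pos: [0.5008, -0.0315, 0.0966]
eef_rot: [0.68, 0.733, 0.0, 0.0]
contact_force: [-0.9, 0.6, 1.2]
finger_gap: 0.253
time: 12.88
ee_pos: [0.5008, -0.0315, 0.0962]
eef_rot: [0.68, 0.733, 0.0, 0.0]
contact_force: [-0.9, 0.2, 2.9]
finger_gap: 0.251
```

```bash
python3 -m creep '[0,0,-0.0005,0,0,0,-1, 0,0,-0.0005,0,0,0,-1]'; python3 -m creep '[0,0,-0.0005,0,0,0,-1, 0,0,-0.0005,0,0,0,-1]'
```

```text
time: 13.12
ee_pos: [0.5009, -0.0315, 0.0959]
eef_rot: [0.68, 0.733, 0.0, 0.0]
contact_force: [-1.9, -0.2, 4.7]
finger_gap: 0.252
time: 13.38
ee_pos: [0.5008, -0.0315, 0.0956]
eef_rot: [0.68, 0.733, 0.0, 0.0]
contact_force: [-1.6, 0.2, 6.6]
finger_gap: 0.25
```

Pushed about 10 N onto the ring. Releasing, rising and checking.

```bash
python3 -m creep '[0,0,0.0005,0,0,0,0, 0,0,0.0005,0,0,0,1, 0,0,0.0005,0,0,0,1, 0,0,0.0005,0,0,0,1, 0,0,0.0005,0,0,0,1, 0,0,0.0005,0,0,0,1, 0,0,0.0005,0,0,0,1, 0,0,0.0005,0,0,0,1]'; python3 -m creep '[0,0,0.03,0,0,0,1, 0,0,0.08,0,0,0,1, 0,0,0.13,0,0,0,1, 0,0.04,0.15,0,0,0,1, 0,0.09,0.15,0,0,0,1, 0,0.14,0.15,0,0,0,1, 0,0.19,0.15,0,0,0,1, 0,0.24,0.14,0,0,0,1]'
python3 - <<'E'
from h import *
S=state();M=R.from_quat(S['eef_rot']).as_matrix();print("psi",np.degrees(np.arctan2(M[1,1],M[0,1])),S['joint_positions'].round(2))
for n in("side","top"): cv2.imwrite(f"pics/{n}6.png",get_image(n)[:,:,::-1])
s=cv2.imread("pics/side6.png");t=cv2.imread("pics/top6.png")
c=lambda i,x,y,k:cv2.resize(i[y:y+k,x:x+k],(400,400),interpolation=cv2.INTER_CUBIC)
cv2.imwrite("pics/c6.png",np.hstack([c(s,280,200,70),c(t,274,206,60)]))
print(proj("side",[[.5003,-.0322,z] for z in(.106+.035,.121,.091)]).round(1).tolist(),proj("top",[[.5003,-.0322,.141],[.5003,-.0322,.091]]).round(1).tolist())
E
```

```text
time: 14.38
ee_pos: [0.5007, -0.0315, 0.0955]
eef_rot: [0.68, 0.733, 0.0, 0.0]
contact_force: [-0.2, 0.1, 0.3]
finger_gap: 0.999
time: 15.38
ee_pos: [0.5011, 0.2103, 0.2362]
eef_rot: [0.68, 0.733, 0.001, 0.001]
contact_force: [0.3, 0.8, 0.5]
finger_gap: 1.001
psi 4.3559595851952215 [ 0.27  0.21  1.52 -0.    1.41  0.19]
[[316.0, 216.4], [316.3, 223.0], [316.6, 232.5]] [[303.9, 232.7], [304.0, 235.3]]
```

View pics/c6.png

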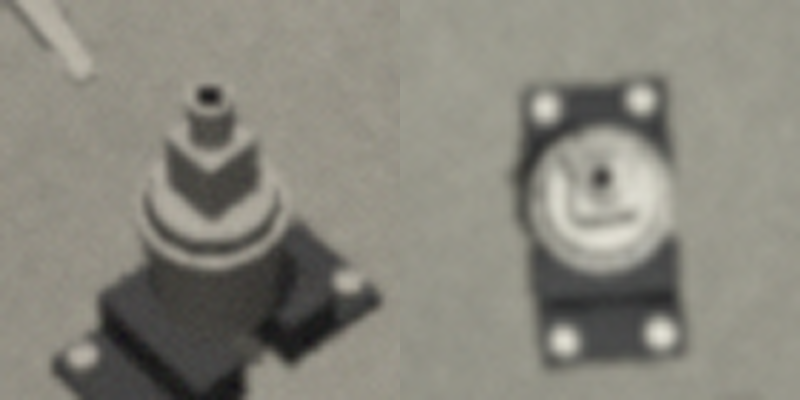

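The collar sits on the rim all round. The tube hole at side crop (208,96) is px (316.4, 216.8), and home predicts (316.0, 216.4). Next I'll refine the wedge position.

Run:
```python
from h import *
print("block side",plane("side",[[255.5,157.0]],.05)[0])
print("corners",plane("side",np.array([[80,80],[118,62],[178,118],[135,140]])/8+[239.5,144.5],.05).round(4).tolist())
print("top back edge",plane("top",[183.6,224],.05),"front",plane("top",[196.8,226],.02))
t=cv2.imread("pics/top0.png").min(2).astype(int)
print("block cols",t[212:238,188].tolist(),t[212:238,192].tolist())
# blade centre line by weighted columns; blade base sides
C=[]
for q in range(200,254,3):
    w=np.clip(t[216:236,q]-150,0,None); C.append([q,(w*np.arange(216,236)).sum()/w.sum()])
P=plane("top",C,.012); d=np.polyfit(P[:,1],P[:,0],1,cov=True);print(d[0],np.sqrt(np.diag(d[1])), np.polyval(d[0],[.28,.105]))
# side edges tip
print("tip side",plane("side",np.array([[432,545]])/8+[239.5,144.5],.004))
# side blade end line
print("side blade start",plane("side",np.array([[165,212],[295,340],[335,395]])/8+[239.5,144.5],.02).round(4).tolist())
```

```text
block side [0.54730352 0.2783214  0.05      ]
corners [[0.5407, 0.2952, 0.05], [0.5543, 0.2949, 0.05], [0.5549, 0.2619, 0.05], [0.5392, 0.2619, 0.05]]
top back edge [[0.54492991 0.29460055 0.05      ]] front [[0.54293044 0.26361741 0.02      ]]
block cols [137, 138, 140, 139, 136, 137, 131, 114, 85, 65, 62, 62, 63, 59, 48, 39, 64, 108, 135, 141, 139, 139, 137, 140, 139, 138] [135, 134, 137, 141, 139, 138, 134, 121, 94, 68, 61, 63, 66, 64, 48, 32, 55, 100, 131, 140, 138, 137, 141, 142, 141, 143]
[0.03453825 0.53617679] [0.00449871 0.00085418] [0.5458475  0.53980331]
tip side [[0.53570773 0.10682293 0.004     ]]
side blade start [[0.5437, 0.2583, 0.02], [0.5439, 0.1874, 0.02], [0.5403, 0.1611, 0.02]]
```

```bash
python3 -m creep '[0.02,0.03,-0.01,0,0,-3,1, 0.045,0.068,-0.03,0,0,-6.7,1, 0.045,0.068,-0.08,0,0,-6.7,1, 0.045,0.068,-0.13,0,0,-6.7,1, 0.045,0.068,-0.17,0,0,-6.7,1, 0.045,0.068,-0.2,0,0,-6.7,1, 0.045,0.068,-0.22,0,0,-6.7,1, 0.045,0.068,-0.222,0,0,-6.7,1]' 55; python3 -m creep '[0,0,-0.003,0,0,0,0, 0,0,-0.003,0,0,0,-1, 0,0,-0.003,0,0,0,-1, 0,0,-0.003,0,0,0,-1, 0,0,-0.003,0,0,0,-1, 0,0,-0.003,0,0,0,-1, 0,0,-0.003,0,0,0,-1, 0,0,-0.003,0,0,0,-1]';python3 -m creep '[0,0,0,0,0,0,-1, 0,0,0,0,0,0,-1, 0,0,0,0,0,0,-1]'
```

```text
time: 16.48
ee_pos: [0.5447, 0.2752, 0.012]
eef_rot: [0.722, 0.692, -0.002, -0.001]
contact_force: [0.6, -0.1, -0.8]
finger_gap: 0.999
time: 17.48
ee_pos: [0.5459, 0.2766, 0.0105]
eef_rot: [0.721, 0.693, 0.0, 0.0]
contact_force: [-0.1, -0.1, -0.6]
finger_gap: 0.187
time: 17.85
ee_pos: [0.5458, 0.2766, 0.0105]
eef_rot: [0.721, 0.692, 0.0, 0.0]
contact_force: [-0.0, -0.1, 0.3]
finger_gap: 0.19
```

```bash
python3 -m creep '[0,0,0.005,0,0,0,-1, -0.02,-0.03,0.005,0,0,2,-1, -0.04,-0.06,0.005,0,0,4,-1, -0.0565,-0.0913,0.005,0,0,5.3,-1, -0.0565,-0.0913,0.005,0,0,5.3,-1, -0.0565,-0.0913,0.002,0,0,5.3,-1, -0.0565,-0.0913,0.0005,0,0,5.3,-1, -0.0565,-0.0913,0.0005,0,0,5.3,-1]'
python3 - <<'E'
from h import *
S=state();M=R.from_quat(S['eef_rot']).as_matrix();print("psi",np.degrees(np.arctan2(M[1,1],M[0,1])),S['ee_pos'])
for n in("side","top"): cv2.imwrite(f"pics/{n}7.png",get_image(n)[:,:,::-1])
s=cv2.imread("pics/side7.png");t=cv2.imread("pics/top7.png")
c=lambda i,x,y,k:cv2.resize(i[y:y+k,x:x+k],(400,400),interpolation=cv2.INTER_CUBIC)
cv2.imwrite("pics/c7.png",np.hstack([c(s,250,190,100),c(t,230,200,100)]))
E
```

```text
time: 18.85
ee_pos: [0.4895, 0.1859, 0.0107]
eef_rot: [0.688, 0.725, -0.0, -0.0]
contact_force: [0.0, 0.3, -1.6]
finger_gap: 0.188
psi 2.9952253943727456 [0.48951583 0.18587315 0.01068951]
```

View pics/c7.png

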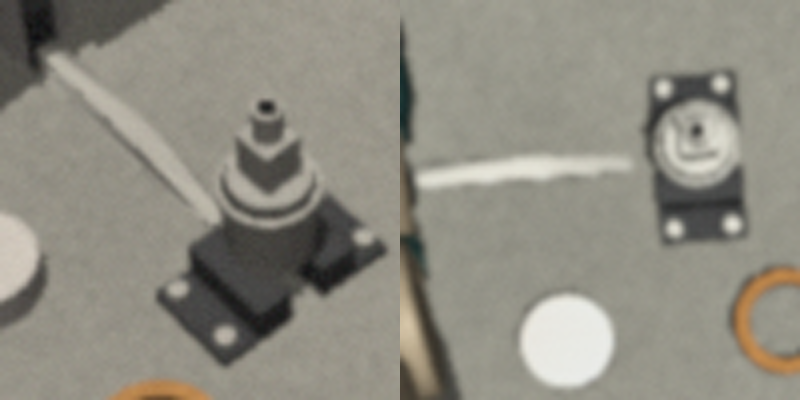

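The blade's line extended (crop (420,182) to (632,162)) passes through the mean of the four bolts, about (698,156), and is parallel to the slot. Driving in.

```bash
python3 -m creep '[0.0003,-0.005,0,0,0,0,-1, 0.0005,-0.01,0,0,0,0,-1, 0.0008,-0.015,0,0,0,0,-1, 0.001,-0.02,0,0,0,0,-1, 0.0013,-0.025,0,0,0,0,-1, 0.0016,-0.03,0,0,0,0,-1, 0.0018,-0.035,0,0,0,0,-1, 0.002,-0.04,0,0,0,0,-1]' 60; python3 -m creep '[0.0002,-0.004,0,0,0,0,-1, 0.0004,-0.008,0,0,0,0,-1, 0.0006,-0.012,0,0,0,0,-1, 0.0008,-0.016,0,0,0,0,-1, 0.001,-0.02,0,0,0,0,-1]'
```

```text
time: 19.95
ee_pos: [0.4912, 0.1449, 0.011]
eef_rot: [0.689, 0.725, 0.0, 0.0]
contact_force: [-0.3, -0.6, -3.0]
finger_gap: 0.189
time: 20.58
ee_pos: [0.4922, 0.125, 0.011]
eef_rot: [0.689, 0.725, 0.0, 0.0]
contact_force: [-0.6, 0.6, -1.9]
finger_gap: 0.186
```

```bash
python3 -m creep '[0.0001,-0.002,-0.0005,0,0,0,-1, 0.0003,-0.006,-0.0005,0,0,0,-1, 0.0005,-0.009,-0.0005,0,0,0,-1, 0.0006,-0.012,-0.0005,0,0,0,-1, 0.0008,-0.015,-0.0005,0,0,0,-1, 0.0009,-0.018,-0.0005,0,0,0,-1]'; python3 -m creep '[0.0002,-0.003,0,0,0,0,-1, 0.0003,-0.006,0,0,0,0,-1, 0.0005,-0.009,0,0,0,0,-1, 0.0006,-0.012,0,0,0,0,-1]'
```

```text
time: 21.32
ee_pos: [0.4932, 0.1076, 0.0106]
eef_rot: [0.689, 0.725, 0.0, -0.0]
contact_force: [-0.1, 2.6, -1.8]
finger_gap: 0.192
time: 21.82
ee_pos: [0.4937, 0.0959, 0.0106]
eef_rot: [0.689, 0.725, 0.001, -0.0]
contact_force: [-0.4, 4.3, -1.4]
finger_gap: 0.19
```

```bash
python3 -m creep '[0.0002,-0.004,0,0,0,0,-1, 0.0004,-0.008,0,0,0,0,-1, 0.0006,-0.012,0,0,0,0,-1, 0.0008,-0.016,0,0,0,0,-1, 0.001,-0.02,0,0,0,0,-1, 0.0012,-0.024,0,0,0,0,-1, 0.0015,-0.029,0,0,0,0,-1]'; python3 -m creep '[0.0003,-0.005,0,0,0,0,-1, 0.0003,-0.005,0,0,0,0,-1]'
```

```text
time: 22.7
ee_pos: [0.4951, 0.067, 0.0105]
eef_rot: [0.689, 0.725, 0.001, -0.001]
contact_force: [-1.6, 5.3, -2.5]
finger_gap: 0.191
time: 22.95
ee_pos: [0.4954, 0.0603, 0.0105]
eef_rot: [0.689, 0.725, -0.0, 0.0]
contact_force: [-0.0, -1.8, -1.9]
finger_gap: 0.184
```

```bash
python3 -m creep '[0,0,0,0,0,0,0, 0,0,0,0,0,0,1, 0,0,0,0,0,0,1, 0,0,0,0,0,0,1, 0,0,0,0,0,0,1, 0,0,0,0,0,0,1, 0,0,0,0,0,0,1, 0,0,0,0,0,0,1]'; python3 -m creep '[0,0.0,0.02,0,0,0,1, 0,0,0.06,0,0,0,1, 0,0.02,0.11,0,0,0,1, 0,0.06,0.15,0,0,0,1, 0,0.11,0.17,0,0,0,1, 0,0.16,0.18,0,0,0,1, 0,0.2,0.18,0,0,0,1, 0,0.2,0.18,0,0,0,1]'
python3 - <<'E'
from h import *
for n in("side","top"): cv2.imwrite(f"pics/{n}8.png",get_image(n)[:,:,::-1])
s=cv2.imread("pics/side8.png");t=cv2.imread("pics/top8.png")
c=lambda i,x,y,k:cv2.resize(i[y:y+k,x:x+k],(400,400),interpolation=cv2.INTER_CUBIC)
cv2.imwrite("pics/c8.png",np.hstack([c(s,265,190,100),c(t,245,190,100)]))
for g in(.106,.115): print(g,proj("side",[[.5003,-.0322,g+z] for z in(.035,.015,-.015)]).round(1).tolist())
u=np.array([.052,-.9986])
for d in(.07,.08,.09): q=np.array([.5003,-.0322])+u*d; print(d,proj("top",[*q,.004]).round(1),proj("side",[*q,.004]).round(1))
S=state();print(S['contact_force'],S['ee_pos'])
E
```

```text
time: 23.95
ee_pos: [0.4955, 0.0613, 0.0105]
eef_rot: [0.689, 0.725, 0.0, 0.0]
contact_force: [0.1, 0.2, -0.2]
finger_gap: 0.984
time: 24.95
ee_pos: [0.4952, 0.2637, 0.1904]
eef_rot: [0.687, 0.726, 0.0, -0.0]
contact_force: [-1.4, -0.2, -0.3]
finger_gap: 1.0
0.106 [[316.0, 216.4], [316.3, 223.0], [316.6, 232.5]]
0.115 [[315.9, 213.3], [316.1, 220.1], [316.5, 229.7]]
0.07 [[329.4 237.3]] [[339.1 278. ]]
0.08 [[333.  237.1]] [[342.3 281. ]]
0.09 [[336.5 236.8]] [[345.5 284. ]]
[ 0.07220871 -0.11099881  0.35087908] [0.4950862  0.2609709  0.19008935]
```

View pics/c8.png

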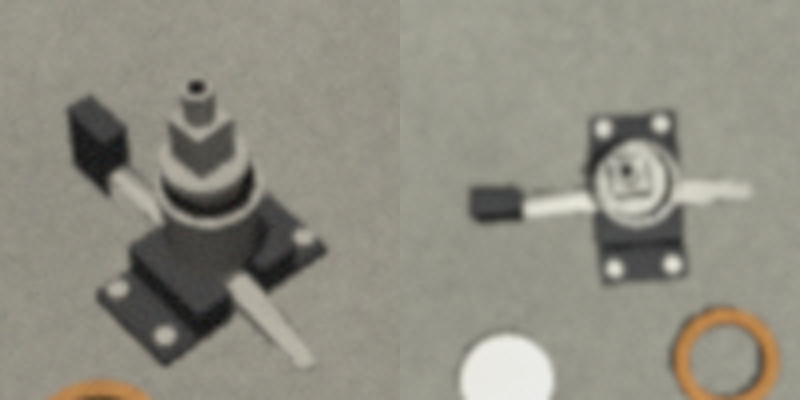

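Run:
```python
from h import *
from scipy.optimize import least_squares
f=lambda X:np.r_[proj("side",X)[0]-[313.5,211.3],proj("top",X)[0]-[301.25,232.0]]
r=least_squares(f,[.5,-.03,.15]);print("tube top",r.x,r.fun)
f2=lambda X:np.r_[proj("side",X)[0]-[316.0,216.4],proj("top",X)[0]-[303.9,232.7]]
s=cv2.imread("pics/side8.png").min(2);t=cv2.imread("pics/top8.png").min(2)
def dark(g,x,y,k=2):
    w=np.clip(120-g[y-k:y+k+1,x-k:x+k+1].astype(int),0,None);yy,xx=np.mgrid[y-k:y+k+1,x-k:x+k+1];return (w*xx).sum()/w.sum(),(w*yy).sum()/w.sum()
a,b=dark(s,314,211),dark(t,301,232);print(a,b)
for im in("7","6"):
    print(im,dark(cv2.imread(f"pics/side{im}.png").min(2),316,217),dark(cv2.imread(f"pics/top{im}.png").min(2),304,232))
g=lambda X:np.r_[proj("side",X)[0]-a,proj("top",X)[0]-b]
r=least_squares(g,[.5,-.03,.15]);print(r.x,r.fun)
S=state();print(S['time'])
```

```text
tube top [ 0.5003646  -0.02524854  0.14996218] [ 0.25943223 -0.05668182 -0.15288648  0.31007235]
(np.float64(313.66760168302943), np.float64(211.37868162692848)) (np.float64(301.15646258503403), np.float64(232.1768707482993))
7 (np.float64(316.2400548696845), np.float64(216.40740740740742)) (np.float64(303.60655737704917), np.float64(232.18579234972677))
6 (np.float64(316.2046632124352), np.float64(216.41839378238342)) (np.float64(303.61621621621623), np.float64(232.17297297297299))
[ 0.50041482 -0.02522926  0.149585  ] [ 0.11177626 -0.0244217  -0.06586363  0.13358196]
25.05
```

The tube top is at z 0.150, so the square's centre is about 0.115. The lean is roughly 0.07 rad and the offset about 4 mm, and the tip is 80 mm beyond the axis. The arm is clear, so I'm handing in.

```bash
python3 -c "
from plant import *
print(sign_off())"
```

```text
the job is handed in; nothing more can be done
None
```

The job is handed in at about 25 s of the 70 s. The bit stands loose in the socket on the wedge, and both are released. `sign_off()` gave no verdict, so this rests on my own checks.

**What I did:**
- I took the square bit from the rack and turned it on the dog under about 5 N until the tang dropped in, with bit x at about 104°.
- I pushed it home with about 10 N and let go. The picture afterwards showed the collar on the rim, with the tube top within 0.5 px of where home predicts.
- I gripped the wedge by its block, lined it up with the slot and drove it through. The force readings between moves were up to about 5 N, below the 8 to 25 N expected. The force then fell off as the level part came under the nose.

**Last checks:**

| Check | Found | Allowed |
|---|---|---|
| Bit's square centre (from the two-view tube top at z 0.150 m) | about 0.115 m | 0.112 to 0.118 m |
| Bit's lean in the loosened bore | about 0.07 rad | under 0.2 rad |
| Bit's offset from the bore's axis | about 4 mm | under 12 mm |
| Wedge tip beyond the axis | about 80 mm | 45 to 125 mm |

At hand-in the gripper was open and raised well clear of the bit and wedge, with the force reading near zero. I steered clear of everything else but did not re-measure where it all was at the end. Nothing failed. The only disagreements were about 2 mm between the camera views when locating the socket and the wedge.

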